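# Wash the bearing blocks

### The job

Put all the oily blue bearing blocks into the steel wash tank, shut its lid fully and swing the wire bail over the lid until it snaps past centre and clamps. Only then start the washer: twist the yellow start knob clockwise to its stop and let it spring back. Leave the tools and other things on the bench alone.

Things in the scene. Friction and masses are not known exactly. Their poses are not given: they have to be found in the camera images.
- block1: blue cast bearing block with brown oil smears, one of 3 to 5 alike (None if absent): foot 64 x 26 x 14 mm, on it a round arch of radius 20 mm, 26 mm wide like the foot, 44 mm high in all, 0.25 to 0.45 kg. Origin: centre of the underside; x along its 64 mm length, y across its 26 mm width (its flat sides, grip here), z up. Starts standing on the bench on the robot's right (-y) at any yaw
- block2: blue cast bearing block with brown oil smears, one of 3 to 5 alike (None if absent): foot 64 x 26 x 14 mm, on it a round arch of radius 20 mm, 26 mm wide like the foot, 44 mm high in all, 0.25 to 0.45 kg. Origin: centre of the underside; x along its 64 mm length, y across its 26 mm width (its flat sides, grip here), z up. Starts standing on the bench on the robot's right (-y) at any yaw
- block3: blue cast bearing block with brown oil smears, one of 3 to 5 alike (None if absent): foot 64 x 26 x 14 mm, on it a round arch of radius 20 mm, 26 mm wide like the foot, 44 mm high in all, 0.25 to 0.45 kg. Origin: centre of the underside; x along its 64 mm length, y across its 26 mm width (its flat sides, grip here), z up. Starts standing on the bench on the robot's right (-y) at any yaw
- block4: blue cast bearing block with brown oil smears, one of 3 to 5 alike (None if absent): foot 64 x 26 x 14 mm, on it a round arch of radius 20 mm, 26 mm wide like the foot, 44 mm high in all, 0.25 to 0.45 kg. Origin: centre of the underside; x along its 64 mm length, y across its 26 mm width (its flat sides, grip here), z up. Starts standing on the bench on the robot's right (-y) at any yaw
- block5: blue cast bearing block with brown oil smears, one of 3 to 5 alike (None if absent): foot 64 x 26 x 14 mm, on it a round arch of radius 20 mm, 26 mm wide like the foot, 44 mm high in all, 0.25 to 0.45 kg. Origin: centre of the underside; x along its 64 mm length, y across its 26 mm width (its flat sides, grip here), z up. Starts standing on the bench on the robot's right (-y) at any yaw
- tank: fixed steel wash tank, an open box: inside 180 mm along its x, 170 mm along its y, 78 mm deep, walls 4 mm, rim 90 mm above the bench. Origin: centre of its underside; x points from the front (bail side) to the back (lid hinge side), y along the hinge, z up
- tank_in (a point): centre of the tank's inner floor, 12 mm above the bench, axes as the tank's. Five blocks lie flat inside in two columns of three (long sides along y). A block lying on top of another sticks out and stops the lid
- lid (a joint): angle of the aluminium lid, rad: 0 = shut flat on the rim, starts open at 1.8 to 2.0 leaning back, stop at 2.05. Its stiff hinge keeps it where it is left; it takes about 5 N at the front edge to move, no latch
- lid_hinge (a point): middle of the hinge line, 100 mm from tank_in along the tank's x, 91 mm above the bench; turns with the lid. Lid plate: 0 to 8 mm along this z (z = outer face side), 2 to 198 mm along this -x, 188 mm wide. Near its front edge two black lugs, 14 mm wide, at y = +-43 mm, 166 to 196 mm from the hinge, 30 mm high above the plate (stop posts to 39 mm)
- lid_front (a point): point on the lid's outer face on its centre line between the two lugs, 170 mm from the hinge: where to push the lid shut
- bail (a joint): angle of the wire bail, rad: 0 = hanging open in front of the tank (start), 1.745 = upright at dead centre, 2.145 = stop, clamped over the lid's lugs. A toggle spring pushes it to 0 before dead centre (up to 10 N at the crossbar) and to the stop beyond it. It locks the lid; if clamped first, the lid cannot shut
- bail_pivot (a point): centre of the bail's pivot line, 104 mm in front of tank_in along the tank's -x, 78 mm above the bench; axes parallel to the tank's. The bail turns about this y: at angle t the crossbar is at x = 60 mm * sin(t - 1.745), z = 60 mm * cos(t - 1.745) from here
- bail_grip (a point): middle of the bail's crossbar, 60 mm from the pivot line: round red sleeve of 12 mm diameter and 44 mm length along y, wire arms of 8 mm diameter at y = +-55 mm. At the start it hangs 67 mm above the bench, 70 mm clear of the tank's front wall; clamped it is 133 mm above the bench, 34 mm over the lid plate
- knob (a joint): angle of the washer's start knob, rad: 0 = rest, 1.2 = its stop, clockwise seen from above. A spring (0.05 Nm at rest, 0.19 Nm at the stop) returns it to 0 when released
- knob_grip (a point): grip point of the start knob on top of the fixed grey control box (110 x 100 x 55 mm): yellow bar 50 mm long along this x, 14 mm wide along y, its top 12 mm above this point, black disc of 48 mm diameter 20 mm below it; point 89 mm above the bench, on the vertical turning axis; turns with the knob
- screwdriver: red-handled screwdriver on the bench, a bystander: leave it alone
- wrench: steel spanner on the bench, a bystander: leave it alone
- hammer: hammer on the bench, a bystander: leave it alone
- brush: brush on the bench, a bystander: leave it alone
- mug: blue mug, 90 mm high on the bench, a bystander: leave it alone
- oil_bottle: yellow oil bottle, 150 mm high on the bench, a bystander: leave it alone
- tape_roll: roll of black tape, 84 mm across on the bench, a bystander: leave it alone

How it is judged:
By the outcome, as a careful person would: the job done as asked, in the order asked, and still so for the second after the job is handed in, with the robot touching nothing.
Of block1, block2, block3, block4, block5 only 3 to 5 are there at a start; the rules pass over those that are not, and their reading is None.
At some moment in a run one of block1, block2, block3, block4, block5 may be knocked a few centimetres aside while the robot is not near it.
Once in a run the grip may slacken for a moment while it holds something.
It also fails if it takes over 208 s, if anything falls off the work surface, if the arm or the gripper's body presses on something with over 40 N, if the wrist force passes 120 N, or if a joint passes its speed limit or range.

### The arm

A 6-joint arm with a two-finger parallel gripper is mounted at the origin on the work surface. World frame = base frame: x ahead of the robot, y to its left, z up, the work surface at z = 0. Lengths are in m, angles in rad, forces in N, time in s.
With the tool pointing down it reaches from about 0.425 to 1.125 m from the base axis. Payload 14.9 kg.
Tool frame: the origin (TCP) lies at the very end of the fingers, on their centre line; the grasp point (between the pads) lies 19 mm behind it; z points along the fingers, y is the line along which they close (so a half turn about z gives the same grasp; the last joint's range is limited). The gripper opens to 91 mm and grips with 3 to 60 N. Pads are 32 mm wide; open, the fingers measure 118 mm over their backs; the gripper's body (76 mm by 178 mm) begins 60 mm behind the grasp point.
Start: joints at [1.142, 0.379, 1.734, -0, 1.028, -0.033], TCP at [0.27, 0.646, 0.214] pointing down, gripper open.
Joint ranges: [-2.77, 2.77], [-0.74, 2.19], [0, 2.66], [-1.06, 4.2], [0.31, 2.87], [-3.08, 3.08]. Speed limits (rad/s): [1.89, 1.89, 2.39, 3.14, 3.14, 3.14].

### API

Orientations are given as a unit quaternion [w, x, y, z].
In Python, from workcell import bot gives the robot as it stands.
- The arm moves only by the shell command python3 -m jog 'ROWS'. ROWS is JSON, a list that holds one entry, the list of rows, each a list of 5 numbers: the shift along the tool's x, y, z in m, then the turn about the tool's z in rad, then the opening, from -1 (shut) to 1 (fully open), so that 0 is half open. A call has 1 to 12 rows; each row shifts and turns the commanded pose from where the row before left it, along the tool's axes as they then stand; what a row does not reach is not made up. A row lasts 1/8 s, in which the tool goes at most 62.5 mm and 10.7 degrees, less where a joint would pass 70% of its speed; a pose out of reach is approached as far as the arm can. A call with a gripper value outside its range is refused whole. The fingers move at their own pace and stop on an object; the grip force is fixed at half the most. Time passes only in rows, so rows that do not move let the fingers close. It gives the time, the measured TCP pose, the force, the opening and the grip force at its end, in the units of the state.
- bot.state(): the state, without advancing time (a new reading comes with each control period).
- bot.capture(name): name is "side" or "top" or "wrist"; returns a dict with "color" (420x560x3 uint8, red, green, blue), "fx", "fy", "cx", "cy" (pixels), "pose" (4x4, takes a point from camera to world coordinates); the wrist camera has in their place "T_tool_cam" (4x4, takes a point from camera to tool coordinates, whose origin is the TCP and whose axes are the flange's). Camera axes: x right, y down, z forward; pixel columns grow to the right and rows downward; lengths in m; the calibration is good to about 2 mm. A picture is of the moment at which its call begins: read the wrist's pose just before it. There is no depth.
- bot.finish_job(): hands the job in; it is judged then, once.
The state is a dict: "time_s": time; "joint_positions": joint angles; "qd": joint speeds; "tau": joint torques, N m; "tool_pos": TCP position; "eef_rot": TCP orientation; "contact_force": force on the tool from outside, world axes, zero at the start; "torque": the same for the moment, N m; "gripper_width": finger opening in m; "gripper_force": force on a finger pad.
Only numpy, scipy, OpenCV 4.12 (cv2) and the standard library are available. Lean on these libraries where they do the work, as an engineer would, in place of code of your own. Each camera call takes 0.05 s, during which the arm holds its last target. There are 200 camera calls.

## Working session

There is one attempt and no reset: what is moved stays moved. The work goes in short steps, Python scripts to look and compute and a shell command to move; the robot and the scene stay as the last step left them, time stands still between calls to the robot, and variables do not carry over. Pictures are saved under pics/ and viewed, at most 16 in all, crops included, and the job is handed in when it is done.

```bash
ls; mkdir -p pics
python3 - <<'E'
from workcell import bot
import cv2
s=bot.state();print({k:s[k] for k in('time_s','tool_pos','eef_rot','gripper_width')})
for n in('top','side'):
    c=bot.capture(n);cv2.imwrite(f'pics/{n}0.png',c['color'][:,:,::-1]);print(n,c['fx'],c['cx'],c['cy'],c['pose'])
c=bot.capture('wrist');print(c['T_tool_cam'],c['fx'])
E
```

```text
pics
{'time_s': 0.0, 'tool_pos': array([0.26973946, 0.64552606, 0.21330222]), 'eef_rot': array([-1.11402833e-04,  1.96605174e-01,  9.80482595e-01, -5.23724429e-04]), 'gripper_width': 0.09112948787749066}
top 406.4050195630784 277.91043599786235 203.05430816003334 [[-0.01057062 -0.99663599  0.08127098  0.47015488]
 [-0.99967573  0.00864984 -0.02395012  0.03777318]
 [ 0.02316657 -0.08149779 -0.99640425  1.21644586]
 [ 0.          0.          0.          1.        ]]
side 438.1027918568666 273.8942587309132 212.21749757137005 [[ 0.96893612 -0.15236669  0.19480039  0.34273447]
 [-0.24716916 -0.62329844  0.74189383 -0.89407996]
 [ 0.00837887 -0.76699638 -0.64159672  0.8760447 ]
 [ 0.          0.          0.          1.        ]]
[[-4.55426408e-04 -9.62856822e-01 -2.70012098e-01  7.56271837e-02]
 [ 9.99999697e-01 -2.67859553e-04 -7.31507491e-04 -8.57442306e-04]
 [ 6.32011658e-04 -2.70012349e-01  9.62856652e-01 -1.70621118e-01]
 [ 0.00000000e+00  0.00000000e+00  0.00000000e+00  1.00000000e+00]] 314.9300530599299
```

View pics/top0.png

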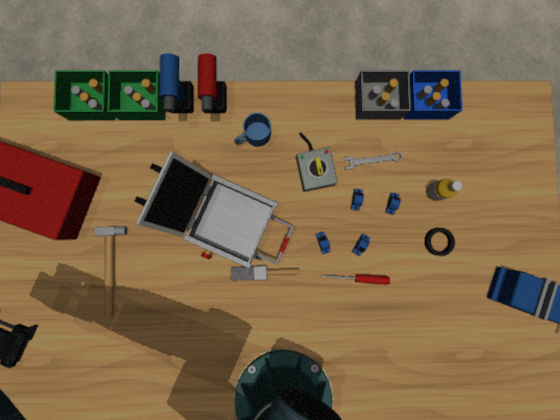

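View pics/side0.png

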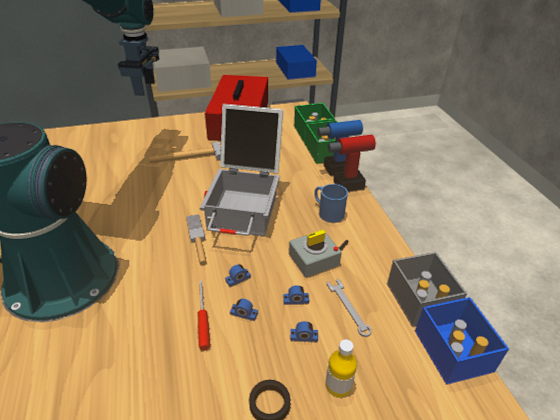

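The top view shows four blue blocks at about (357,199), (393,203), (323,242) and (361,244). The tank is near (233,222) with its bail at (283,243), and the knob is at (318,167). Next I measure the blocks and zoom in on the tank.

```bash
cat > h.py <<'E'
import numpy as np, cv2
from scipy.spatial.transform import Rotation as R
from workcell import bot
def cap(n):
    s=bot.state(); c=bot.capture(n)
    if n=='wrist':
        T=np.eye(4); q=s['eef_rot']; T[:3,:3]=R.from_quat(q[[1,2,3,0]]).as_matrix(); T[:3,3]=s['tool_pos']
        c['pose']=T@c['T_tool_cam']
    return c
def ray(c,u,v):
    d=np.array([(u-c['cx'])/c['fx'],(v-c['cy'])/c['fy'],1.]); return c['pose'][:3,3],c['pose'][:3,:3]@d
def onz(c,u,v,z):
    o,d=ray(c,u,v); return o+d*(z-o[2])/d[2]
def proj(c,p):
    q=np.linalg.inv(c['pose'])@np.append(p,1); return np.array([q[0]/q[2]*c['fx']+c['cx'],q[1]/q[2]*c['fy']+c['cy']])
def two(c1,p1,c2,p2):
    o1,d1=ray(c1,*p1);o2,d2=ray(c2,*p2)
    t=np.linalg.lstsq(np.c_[d1,-d2],o2-o1,rcond=None)[0]; a=o1+t[0]*d1;b=o2+t[1]*d2
    return (a+b)/2,np.linalg.norm(a-b)
def mask(c,kind):
    h=cv2.cvtColor(c['color'],cv2.COLOR_RGB2HSV)
    lo,hi={'blue':((100,110,40),(125,255,255)),'yellow':((22,150,120),(35,255,255)),'red':((0,170,120),(8,255,255))}[kind]
    m=cv2.inRange(h,lo,hi)
    if kind=='red': m|=cv2.inRange(h,(174,170,120),(180,255,255))
    return m
def blobs(c,kind,amin=40):
    k=cv2.morphologyEx(mask(c,kind),cv2.MORPH_CLOSE,np.ones((3,3)))
    out=[]
    for t in cv2.findContours(k,cv2.RETR_EXTERNAL,cv2.CHAIN_APPROX_NONE)[0]:
        if cv2.contourArea(t)>=amin: out.append((t,cv2.minAreaRect(t)))
    return out
def toolaxes():
    q=bot.state()['eef_rot']; return R.from_quat(q[[1,2,3,0]]).as_matrix()
def rel(p,yaw=None):
    """shift in tool axes to reach world point p, and turn about tool z so that tool y is along world angle yaw"""
    s=bot.state();A=toolaxes();d=A.T@(np.array(p)-s['tool_pos']);t=None
    if yaw is not None:
        a=np.arctan2(A[1,1],A[0,1]); t=-((yaw-a+np.pi/2)%np.pi-np.pi/2)
    return d.round(4),t
E
python3 - <<'E'
from h import *
c=cap('top')
for k in('blue','yellow','red'):
    for t,r in blobs(c,k,20):
        p=onz(c,*r[0],{'blue':.025,'yellow':.1,'red':.067}[k])
        b=cv2.boxPoints(r);e=sorted([(np.linalg.norm(b[1]-b[0]),0),(np.linalg.norm(b[2]-b[1]),1)])[1][1]
        w=onz(c,*b[e+1],.02)-onz(c,*b[e],.02)
        if p[0]<.8:print(k,np.round(r[0]),np.round(r[1],1),p.round(3),'yaw long',round(np.arctan2(w[1],w[0])%np.pi,2))
im=c['color'][140:290,130:330,::-1]
cv2.imwrite('pics/tz.png',cv2.resize(im,None,fx=4,fy=4,interpolation=cv2.INTER_CUBIC))
E
```

```text
blue [554. 304.] [36. 11.] [ 0.264 -0.795  0.025] yaw long 3.07
blue [526. 292.] [25.9 37. ] [ 0.298 -0.716  0.025] yaw long 2.77
blue [499. 284.] [ 8.3 33.1] [ 0.324 -0.636  0.025] yaw long 2.8
blue [362. 245.] [10.3 20.3] [ 0.442 -0.235  0.025] yaw long 2.6
blue [323. 242.] [20.6  9. ] [ 0.452 -0.122  0.025] yaw long 0.32
blue [393. 203.] [10.8 20.2] [ 0.563 -0.333  0.025] yaw long 2.85
blue [357. 199.] [ 9.9 20.2] [ 0.576 -0.226  0.025] yaw long 2.94
blue [255. 131.] [27.3 36.4] [0.782 0.075 0.025] yaw long 2.66
yellow [446. 188.] [18.7 14.8] [ 0.599 -0.46   0.1  ] yaw long 0.2
yellow [319. 166.] [17.1  4.5] [ 0.665 -0.104  0.1  ] yaw long 0.18
red [373. 280.] [32.4  6.5] [ 0.345 -0.255  0.067] yaw long 1.49
red [284. 244.] [ 3.1 14.3] [ 0.447 -0.007  0.067] yaw long 2.71
red [ 28. 191.] [85.1 71.5] [0.604 0.71  0.067] yaw long 1.22
```

View pics/tz.png

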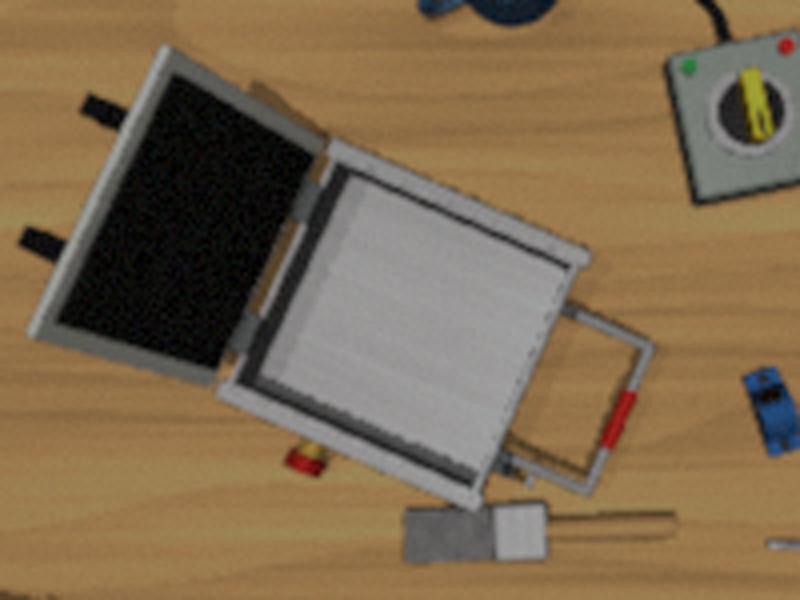

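The zoom shows the rim corners in zoom pixels: back (330,140) and (218,390), front (590,250) and (475,508). The sleeve is at (618,419).

Run:
```python
from h import *
c=cap('top')
P=[onz(c,130+u/4,140+v/4,.09) for u,v in((330,140),(590,250),(475,508),(218,390))]
for p in P:print(p.round(3))
P=np.array(P);print('sides',[np.linalg.norm(P[i]-P[i-1]).round(3) for i in range(4)])
ctr=P.mean(0);x=(P[0]+P[3]-P[1]-P[2]);x/=np.linalg.norm(x);yx=np.arctan2(x[1],x[0])
print('centre',ctr,'yaw',yx)
sl=onz(c,284,244,.067);d=sl-ctr;y=np.array([-x[1],x[0]]);print('sleeve in tank',d[:2]@x[:2],d[:2]@y)
```

```text
[0.642 0.192 0.09 ]
[0.564 0.012 0.09 ]
[0.387 0.093 0.09 ]
[0.469 0.268 0.09 ]
sides [np.float64(0.189), np.float64(0.197), np.float64(0.194), np.float64(0.194)]
centre [0.51544088 0.14125451 0.09      ] yaw 1.1465336558319836
sleeve in tank -0.16173948088772436 0.0008728778176312689
```

```bash
python3 -m jog '[[[0,0,-0.043,0,0],[0,0,-0.043,0,0],[0,0,-0.043,0,0],[-0.041,-0.0235,0,0,0],[-0.041,-0.0235,0,0,0],[-0.041,-0.0235,0,0,0],[-0.041,-0.0235,0,0,0],[-0.041,-0.0235,0,0,0],[-0.041,-0.0235,0,0,0],[-0.041,-0.0235,0,0,0],[-0.041,-0.0235,0,0,0],[0,0,0,0,0]]]'; python3 -m jog '[[[-0.019,-0.044,0,0,0],[-0.019,-0.044,0,0,0],[-0.019,-0.044,0,0,0],[-0.019,-0.044,0,0,0],[-0.019,-0.044,0,0,0],[-0.019,-0.044,0.015,0,0],[-0.019,-0.044,0.015,0,0],[-0.019,-0.044,0.015,0,0],[-0.019,-0.044,0.015,0,0],[-0.019,-0.044,0.015,0,0],[-0.019,-0.044,0.015,0,0],[-0.019,-0.044,0,0,0]]]'
```

```text
time_s: 1.75
tool_pos: [0.5014, 0.3439, 0.3429]
eef_rot: [0.0, 0.198, 0.98, -0.0]
contact_force: [-0.3, -0.0, 0.5]
gripper_width: 0.0454
gripper_force: 0.0
time_s: 3.25
tool_pos: [0.5064, -0.2297, 0.2518]
eef_rot: [-0.001, 0.196, 0.981, 0.0]
contact_force: [0.6, -0.2, 0.3]
gripper_width: 0.0455
gripper_force: 0.0
```

```bash
cat >> h.py <<'E'
def blocks(c,amin=150,z=.022,lim=None):
    res=[]
    for t,r in blobs(c,'blue',amin):
        b=cv2.boxPoints(r); e=0 if np.linalg.norm(b[1]-b[0])>np.linalg.norm(b[2]-b[1]) else 1
        p=onz(c,*r[0],z); w=onz(c,*b[e+1],z)-onz(c,*b[e],z); n=onz(c,*b[(e+2)%4],z)-onz(c,*b[e+1],z)
        L=np.arctan2(w[1],w[0])
        d,tn=rel([*p[:2],.006],L+np.pi/2)
        res.append((r[0],p,L%np.pi,d,tn)); print(np.round(r[0]),p[:2].round(4),'size',np.round([np.linalg.norm(w),np.linalg.norm(n)],3),'L',round(L%np.pi,3),'shift',d,'turn',round(tn,3))
    return res
E
python3 -m jog '[[[0,0,0,-0.175,0],[0,0,0,-0.175,0],[0,0,0,-0.175,0],[0,0,0,-0.175,0],[0,0,0,-0.175,0],[0,0,0,-0.175,0],[0,0,0,-0.175,0],[0,0,0,-0.175,0],[0,0,0,-0.175,0],[0,0,0,-0.175,0],[0,0,0,0,0]]]'
python3 - <<'E'
from h import *
c=cap('wrist');cv2.imwrite('pics/w1.png',c['color'][:,:,::-1])
blocks(c);print(bot.state()['joint_positions'])
E
```

```text
time_s: 4.62
tool_pos: [0.5272, -0.1698, 0.2458]
eef_rot: [-0.041, -0.59, 0.806, -0.031]
contact_force: [0.2, 0.2, -0.4]
gripper_width: 0.0455
gripper_force: 0.0
[350. 222.] [ 0.4507 -0.1223] size [0.058 0.032] L 0.297 shift [-0.047   0.088   0.2364] turn 0.963
[236. 174.] [ 0.5712 -0.2259] size [0.048 0.024] L 2.973 shift [ 0.0145 -0.0584  0.2429] turn 1.429
[336. 134.] [ 0.4367 -0.2346] size [0.043 0.025] L 2.524 shift [0.0635 0.067  0.2476] turn -1.263
[  6. 106.] [ 0.8129 -0.3898] size [0.034 0.013] L 1.112 shift [ 0.0963 -0.3385  0.2517] turn 0.148
[210.  82.] [ 0.5657 -0.339 ] size [0.03  0.024] L 2.833 shift [ 0.1233 -0.0877  0.254 ] turn 1.569
[-0.30663667  0.11145442  2.01150535 -0.11869489  1.02039955 -3.0757401 ]
```

View pics/w1.png

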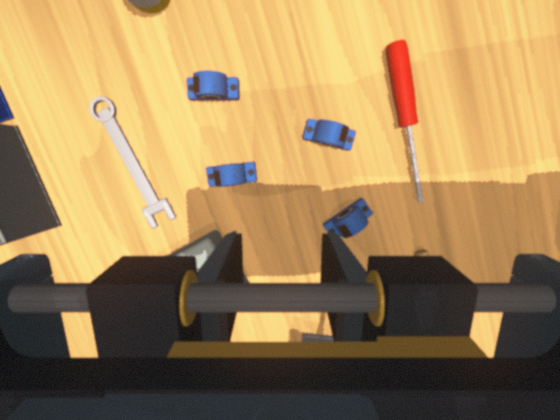

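The wrist view shows the four blocks. The turn ran joint 6 into its limit, because swinging the base had already used part of its range. I'll turn back.

```bash
python3 -m jog '[[[0,0,0,0.16,0],[0,0,0,0.16,0],[0,0,0,0.16,0],[0,0,0,0.16,0],[0,0,0,0.16,0],[0,0,0,0.16,0],[0,0,0,0,0]]]'
python3 - <<'E'
from h import *
c=cap('wrist')
blocks(c);print(bot.state()['joint_positions'],toolaxes().round(3))
E
```

```text
time_s: 5.55
tool_pos: [0.5267, -0.1729, 0.2464]
eef_rot: [-0.021, -0.148, 0.988, -0.046]
contact_force: [-0.6, 0.1, 0.1]
gripper_width: 0.0458
gripper_force: 0.0
[ 80. 337.] [ 0.8342 -0.4209] size [0.076 0.049] L 0.364 shift [-0.2342 -0.3072  0.2542] turn -0.061
[167. 186.] [ 0.5671 -0.3404] size [0.029 0.024] L 2.768 shift [-0.0029 -0.1513  0.2542] turn 0.677
[356. 150.] [ 0.4494 -0.1227] size [0.059 0.027] L 0.316 shift [0.0455 0.0908 0.2365] turn -0.013
[262. 120.] [ 0.4496 -0.2427] size [0.044 0.026] L 2.641 shift [ 0.0805 -0.0234  0.2481] turn 0.803
[-0.31020141  0.11124376  2.01117805 -0.11867273  1.02036037 -2.11956091] [[-0.954 -0.297 -0.029]
 [-0.294  0.951 -0.097]
 [ 0.056 -0.084 -0.995]]
```

The overrun left the tool tilted by about 0.1 rad (joint 4 is off zero). Overrunning the opposite joint-6 stop by the same amount should cancel it.

```bash
python3 -m jog '[[[0,0,0,0.18,0],[0,0,0,0.18,0],[0,0,0,0.18,0],[0,0,0,0.18,0],[0,0,0,0.18,0],[0,0,0,0.18,0],[0,0,0,0.18,0],[0,0,0,0.18,0],[0,0,0,0.18,0],[0,0,0,0.18,0],[0,0,0,0.18,0],[0,0,0,0.18,0]]]' >/dev/null
python3 -m jog '[[[0,0,0,0.18,0],[0,0,0,0.18,0],[0,0,0,0.18,0],[0,0,0,0.18,0],[0,0,0,0.18,0],[0,0,0,0.18,0],[0,0,0,0.18,0],[0,0,0,0.18,0],[0,0,0,0.18,0],[0,0,0,0.18,0],[0,0,0,0.18,0],[0,0,0,0.18,0]]]' >/dev/null
python3 -m jog '[[[0,0,0,0.18,0],[0,0,0,0.18,0],[0,0,0,0.18,0],[0,0,0,0.18,0],[0,0,0,0.18,0]]]'
python3 - <<'E'
from h import *
print(bot.state()['joint_positions'],toolaxes().round(3))
E
```

```text
time_s: 9.22
tool_pos: [0.5252, -0.1774, 0.247]
eef_rot: [-0.038, -0.631, 0.774, -0.026]
contact_force: [-1.1, -0.7, 0.1]
gripper_width: 0.0459
gripper_force: 0.0
[-0.32323962  0.10988317  2.01103417 -0.10817412  1.02043608  3.07735458] [[-0.2   -0.979 -0.027]
 [-0.976  0.201 -0.088]
 [ 0.092  0.008 -0.996]]
```

```bash
python3 -m jog '[[[0,0,0,0.08,0],[0,0,0,0.08,0],[0,0,0,0,0]]]'
python3 - <<'E'
from h import *
print(bot.state()['joint_positions'],toolaxes().round(3))
E
```

```text
time_s: 9.6
tool_pos: [0.5137, -0.2066, 0.2494]
eef_rot: [-0.015, -0.589, 0.808, -0.014]
contact_force: [0.4, 0.4, -0.0]
gripper_width: 0.0455
gripper_force: 0.0
[-0.40474955  0.10175951  2.01325327 -0.04772613  1.01816354  3.07342096] [[-0.307 -0.952 -0.008]
 [-0.951  0.307 -0.041]
 [ 0.041 -0.005 -0.999]]
```

```bash
python3 -m jog '[[[0,0,0,0.07,0],[0,0,0,0.06,0],[0,0,0,0,0]]]'
python3 - <<'E'
from h import *
print(bot.state()['joint_positions'],toolaxes().round(3))
E
```

```text
time_s: 9.98
tool_pos: [0.5028, -0.2288, 0.2496]
eef_rot: [0.003, -0.55, 0.835, -0.004]
contact_force: [-0.1, 1.1, -0.4]
gripper_width: 0.046
gripper_force: 0.0
[-4.70052591e-01  9.76052484e-02  2.01711108e+00  2.18378465e-03
  1.01601728e+00  3.07590776e+00] [[-0.394 -0.919  0.011]
 [-0.919  0.394 -0.003]
 [-0.001 -0.011 -1.   ]]
```

```bash
python3 -m jog '[[[0,0,0,-0.18,0],[0,0,0,-0.18,0],[0,0,0,-0.18,0],[0,0,0,-0.18,0],[0,0,0,-0.18,0],[0,0,0,-0.18,0],[0,0,0,-0.18,0],[0,0,0,-0.18,0],[0,0,0,-0.18,0],[0,0,0,-0.18,0],[0,0,0,-0.18,0],[0,0,0,-0.18,0]]]' >/dev/null
python3 -m jog '[[[0,0,0,-0.18,0],[0,0,0,-0.18,0],[0,0,0,-0.18,0],[0,0,0,-0.18,0],[0,0,0,-0.18,0],[0,0,0,-0.18,0],[0,0,0,-0.18,0],[0,0,0,-0.18,0],[0,0,0,-0.18,0],[0,0,0,-0.18,0],[0,0,0,-0.18,0],[0,0,0,-0.18,0]]]' >/dev/null
python3 -m jog '[[[0,0,0,-0.18,0],[0,0,0,-0.18,0],[0,0,0,-0.17,0],[0,0,0,0,0]]]'
python3 - <<'E'
from h import *
c=cap('wrist')
blocks(c);print(bot.state()['joint_positions'],toolaxes().round(3))
E
```

```text
time_s: 13.48
tool_pos: [0.5033, -0.2278, 0.2496]
eef_rot: [0.005, 0.133, 0.991, -0.001]
contact_force: [0.4, 0.3, 0.5]
gripper_width: 0.0457
gripper_force: 0.0
[298. 238.] [ 0.5801 -0.2276] size [0.028 0.023] L 2.981 shift [-0.0713  0.0208  0.2444] turn -0.109
[261. 146.] [ 0.4506 -0.2414] size [0.038 0.024] L 2.692 shift [ 0.0499 -0.027   0.2431] turn 0.18
[351. 111.] [ 0.4399 -0.1256] size [0.043 0.025] L 0.479 shift [0.091  0.0818 0.2425] turn -0.748
[-4.67926273e-01  9.77012791e-02  2.01702554e+00  1.76567604e-03
  1.01599266e+00 -1.77003688e+00] [[-0.964  0.266  0.01 ]
 [ 0.266  0.964 -0.004]
 [-0.011 -0.001 -1.   ]]
```

```bash
python3 -m jog '[[[0.018,-0.009,0.04,0,0],[0.018,-0.009,0.04,0,0],[0.018,-0.009,0.04,0.18,0],[0,0,0,0,0]]]'
python3 - <<'E'
from h import *
c=cap('wrist');cv2.imwrite('pics/w2.png',c['color'][:,:,::-1])
blocks(c)
E
```

```text
time_s: 14.02
tool_pos: [0.4431, -0.2393, 0.127]
eef_rot: [0.003, 0.223, 0.975, 0.0]
contact_force: [1.1, -0.1, 0.5]
gripper_width: 0.0457
gripper_force: 0.0
[249. 329.] [ 0.541  -0.3242] size [0.028 0.024] L 2.745 shift [-0.1216 -0.0347  0.1241] turn -0.049
[286. 206.] [ 0.441  -0.2344] size [0.059 0.025] L 2.577 shift [0.0073 0.0032 0.1229] turn 0.119
[412. 164.] [ 0.4547 -0.1193] size [0.043 0.03 ] L 0.227 shift [0.0445 0.113  0.1228] turn -0.672
[385. 141.] [ 0.4259 -0.1338] size [0.023 0.013] L 1.858 shift [0.0642 0.0875 0.1225] turn 0.838
```

View pics/w2.png

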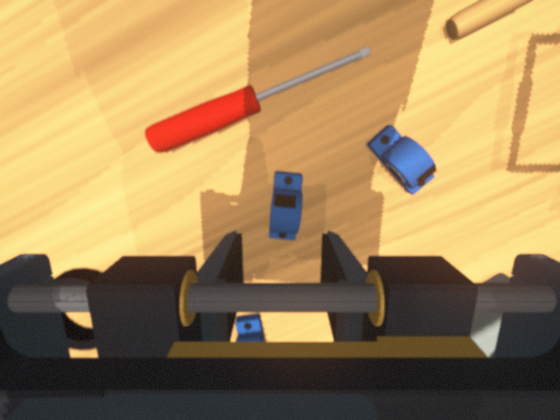

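Block B is whole and between the fingers at (286,206), and it agrees with the top view. I'll grasp it.

```bash
python3 -m jog '[[[0.0075,0.003,0.03,0,0],[0,0,0.03,0.12,0],[0,0,0.03,0,0],[0,0,0.02,0,0],[0,0,0.011,0,0],[0,0,0,0,-1],[0,0,0,0,-1],[0,0,0,0,-1],[0,0,0,0,-1]]]'
python3 -m jog '[[[0,0,-0.02,0,-1],[0,0,-0.04,0,-1],[0,0,-0.05,0,-1],[0,0,-0.05,0,-1],[0,0,0,0,-1]]]'
python3 - <<'E'
from h import *
x=1.1465;X=np.array([np.cos(x),np.sin(x)]);Y=np.array([-X[1],X[0]]);c0=np.array([.5154,.1413])
for a,b in((.04,.042),(.04,-.042),(-.04,.042),(-.04,-.042)):print(a,b,(c0+a*X+b*Y).round(4),rel([*(c0+a*X+b*Y),.17],x+np.pi/2))
A=toolaxes();print('toolx yaw',np.arctan2(A[1,0],A[0,0]),bot.state()['joint_positions'])
E
```

```text
time_s: 15.2
tool_pos: [0.442, -0.2351, 0.009]
eef_rot: [0.006, 0.279, 0.96, -0.0]
contact_force: [0.8, 0.8, 8.6]
gripper_width: 0.0259
gripper_force: 30.0
time_s: 15.82
tool_pos: [0.4412, -0.2352, 0.1717]
eef_rot: [0.009, 0.279, 0.96, -0.001]
contact_force: [0.9, -0.5, -3.2]
gripper_width: 0.0254
gripper_force: 30.0
0.04 0.042 [0.4936 0.195 ] (array([ 0.1866,  0.3912, -0.0004]), np.float64(1.4289645199690701))
0.04 -0.042 [0.5701 0.1605] (array([0.1034, 0.4031, 0.0011]), np.float64(1.4289645199690701))
-0.04 0.042 [0.4607 0.1221] (array([ 0.1753,  0.312 , -0.0004]), np.float64(1.4289645199690701))
-0.04 -0.042 [0.5372 0.0876] (array([0.0921, 0.3239, 0.001 ]), np.float64(1.4289645199690701))
toolx yaw 2.5754162684815887 [-0.53760751  0.1154504   2.16473361  0.00304096  0.84392455 -1.54425254]
```

```bash
python3 -m jog '[[[0.0203,0.0398,0,0,-1],[0.0203,0.0398,0,0,-1],[0.0203,0.0398,0,0,-1],[0.0203,0.0398,0,0,-1],[0.0203,0.0398,0,-0.17,-1],[0.0203,0.0398,0,0,-1]]]' >/dev/null
python3 -m jog '[[[0,0,0,-0.171,-1],[0,0,0,-0.171,-1],[0,0,0,-0.171,-1],[0,0,0,-0.171,-1],[0,0,0,-0.171,-1],[0,0,0,-0.171,-1],[0,0,0,-0.171,-1],[0,0,0,-0.171,-1],[0,0,0,-0.171,-1],[0,0,0,0,-1]]]'
cat >> h.py <<'E'
TX=1.1465;X=np.array([np.cos(TX),np.sin(TX)]);Y=np.array([-X[1],X[0]]);C0=np.array([.5154,.1413])
def tank(a,b,z):
    print((a,b),rel([*(C0+a*X+b*Y),z],TX+np.pi/2))
def intank(p): return np.array([(p[:2]-C0)@X,(p[:2]-C0)@Y,p[2]]).round(4)
E
python3 - <<'E'
from h import *
tank(.04,.042,.021);print(bot.state()['joint_positions'])
c=cap('wrist');cv2.imwrite('pics/w3.png',c['color'][:,:,::-1])
E
```

```text
time_s: 17.82
tool_pos: [0.4564, 0.0328, 0.1662]
eef_rot: [0.003, -0.54, 0.841, -0.004]
contact_force: [-0.3, -0.7, -3.2]
gripper_width: 0.0261
gripper_force: 30.0
(0.04, 0.042) (array([-0.163 ,  0.0351,  0.145 ]), np.float64(-0.004745863194113742))
[ 0.02297075  0.05766685  2.24180413 -0.00512213  0.83336679 -2.68615424]
```

View pics/w3.png

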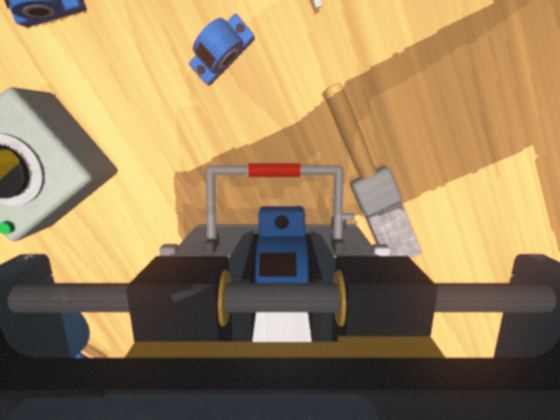

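The block is held between the fingers at (281,250) and the sleeve is centred ahead at (274,170). I'll place it.

```bash
python3 -m jog '[[[-0.041,0.009,0,0,-1],[-0.041,0.009,0,0,-1],[-0.041,0.009,0,0,-1],[-0.04,0.008,0,0,-1],[0,0,0.04,0,-1],[0,0,0.04,0,-1],[0,0,0.03,0,-1],[0,0,0.02,0,-1],[0,0,0.013,0,-1],[0,0,0,0,-1]]]'
python3 -m jog '[[[0,0,0,0,-0.15],[0,0,0,0,-0.15],[0,0,-0.03,0,-0.15],[0,0,-0.04,0,-0.15],[0,0,-0.04,0,-0.15],[0,0,-0.04,0,-0.15],[0.04,0,0,0,0],[0.04,0,0,0,0],[0.04,0,0,0,0],[0.04,0,0,0,0],[0,0,0,0,0]]]'
python3 - <<'E'
from h import *
c=cap('top');blocks(c,60)
print(bot.state()['joint_positions'][5])
E
```

```text
time_s: 19.12
tool_pos: [0.494, 0.1949, 0.0233]
eef_rot: [0.003, -0.54, 0.842, -0.004]
contact_force: [0.2, -0.1, -2.2]
gripper_width: 0.0259
gripper_force: 30.0
time_s: 20.5
tool_pos: [0.4258, 0.0487, 0.1744]
eef_rot: [0.004, -0.54, 0.842, -0.005]
contact_force: [0.6, -0.2, -0.0]
gripper_width: 0.0453
gripper_force: 0.0
[554. 304.] [ 0.2632 -0.7972] size [0.104 0.033] L 3.074 shift [ 0.8381 -0.2025  0.1694] turn 1.208
[526. 292.] [ 0.2985 -0.7163] size [0.107 0.084] L 2.722 shift [ 0.7498 -0.2009  0.1696] turn 1.56
[499. 284.] [ 0.3232 -0.6372] size [0.098 0.027] L 2.832 shift [ 0.6676 -0.1904  0.1696] turn 1.451
[323. 242.] [ 0.4512 -0.1229] size [0.061 0.026] L 0.322 shift [ 0.1468 -0.0922  0.1694] turn 0.818
[215. 228.] [0.4949 0.1951] size [0.062 0.025] L 1.13 shift [-0.1605  0.0007  0.1688] turn 0.011
[393. 203.] [ 0.5634 -0.3336] size [0.06  0.032] L 2.849 shift [ 0.2915 -0.282   0.1714] turn 1.433
[357. 199.] [ 0.5766 -0.2266] size [0.06 0.03] L 2.931 shift [ 0.1887 -0.2494  0.1712] turn 1.351
[255. 131.] [0.7828 0.0748] size [0.111 0.084] L 2.664 shift [-0.1712 -0.3111  0.1727] turn -1.523
[432.  94.] [ 0.8965 -0.465 ] size [0.176 0.15 ] L 1.57 shift [ 0.2721 -0.6395  0.1759] turn -0.429
[168.  76.] [0.9554 0.3342] size [0.133 0.057] L 0.009 shift [-0.4789 -0.3598  0.1738] turn 1.131
-2.643799394768638
```

```bash
cat >> h.py <<'E'
def after(d,t):
    c,s=np.cos(t),np.sin(t); return np.array([c*d[0]+s*d[1],-s*d[0]+c*d[1],d[2]]).round(4)
E
python3 -m jog '[[[0,0,0,0.164,0],[0,0,0,0.164,0],[0,0,0,0.164,0],[0,0,0,0.163,0],[0,0,0,0.163,0],[0.0083,-0.0425,0,0,0],[0.0083,-0.0425,0,0,0],[0.0083,-0.0425,0,0,0],[0.0083,-0.0425,0,0,0],[0,0,0.045,0,0],[0,0,0,0,0]]]'
python3 - <<'E'
from h import *
c=cap('wrist');blocks(c);c=cap('top');blocks(c,60,lim=1)
E
```

```text
time_s: 21.92
tool_pos: [0.4486, -0.121, 0.1278]
eef_rot: [0.003, -0.162, 0.987, -0.001]
contact_force: [-0.1, -0.1, 0.8]
gripper_width: 0.0452
gripper_force: 0.0
[ 30. 247.] [ 0.5587 -0.3362] size [0.074 0.026] L 2.502 shift [-0.0339 -0.2381  0.1248] turn 0.965
[280. 208.] [ 0.4467 -0.1248] size [0.059 0.026] L 0.335 shift [ 0.0048 -0.002   0.1234] turn -0.01
[554. 304.] [ 0.2632 -0.7972] size [0.104 0.033] L 3.074 shift [ 0.3945 -0.5799  0.1247] turn 0.393
[524. 292.] [ 0.3002 -0.7118] size [0.107 0.092] L 2.723 shift [ 0.3321 -0.5108  0.1248] turn 0.744
[499. 284.] [ 0.3232 -0.6375] size [0.098 0.027] L 2.831 shift [ 0.2866 -0.4477  0.1248] turn 0.636
[215. 228.] [0.4947 0.1952] size [0.062 0.025] L 1.157 shift [-0.1423  0.2864  0.1237] turn -0.831
[393. 203.] [ 0.5634 -0.3336] size [0.06  0.032] L 2.849 shift [-0.0382 -0.2367  0.1262] turn 0.618
[357. 199.] [ 0.5766 -0.2268] size [0.06  0.029] L 2.942 shift [-0.0849 -0.1397  0.126 ] turn 0.525
[256. 132.] [0.7822 0.0736] size [0.111 0.086] L 2.664 shift [-0.3757  0.0792  0.127 ] turn 0.803
[432.  94.] [ 0.8965 -0.465 ] size [0.176 0.15 ] L 1.57 shift [-0.3117 -0.4677  0.13  ] turn -1.244
[168.  76.] [0.9538 0.3342] size [0.136 0.057] L 0.009 shift [-0.6217  0.2712  0.1279] turn 0.316
```

```bash
python3 -m jog '[[[0.003,-0.001,0.04,0,0],[0,0,0.04,0,0],[0,0,0.025,0,0],[0,0,0.014,0,0],[0,0,0,0,-1],[0,0,0,0,-1],[0,0,0,0,-1],[0,0,-0.02,0,-1],[0,0,-0.045,0,-1],[0,0,-0.05,0,-1],[0,0,-0.05,0,-1],[0,0,0,0,-1]]]'
python3 - <<'E'
from h import *
d,t=rel([*(C0-.12*X),.172],TX+np.pi/2);print(d,t);print(bot.state()['joint_positions'][[0,5]])
E
```

```text
time_s: 23.52
tool_pos: [0.4487, -0.1242, 0.1796]
eef_rot: [0.008, -0.162, 0.987, -0.004]
contact_force: [0.4, 0.3, -5.4]
gripper_width: 0.026
gripper_force: 29.9
[-0.0661  0.1425  0.007 ] -0.8218665883236183
[-0.31996515 -2.21539541]
```

```bash
python3 -m jog '[[[-0.0165,0.0356,0,0,-1],[-0.0165,0.0356,0,0,-1],[-0.0165,0.0356,0,0,-1],[-0.0165,0.0356,0,0,-1],[0,0,0,-0.165,-1],[0,0,0,-0.165,-1],[0,0,0,-0.164,-1],[0,0,0,-0.164,-1],[0,0,0,-0.164,-1],[0,0,0,0,-1]]]'
python3 - <<'E'
from h import *
tank(.04,-.042,.023);c=cap('wrist');blocks(c,z=.18)
E
```

```text
time_s: 24.78
tool_pos: [0.4631, 0.0325, 0.1743]
eef_rot: [0.003, -0.542, 0.84, -0.004]
contact_force: [-0.3, -0.2, -3.8]
gripper_width: 0.0257
gripper_force: 30.0
(0.04, -0.042) (array([-0.1607, -0.0433,  0.1518]), np.float64(-0.0008026618967527099))
[282. 244.] [0.4585 0.0211] size [0.045 0.031] L 1.168 shift [0.0124 0.0012 0.1685] turn -0.025
```

```bash
python3 -m jog '[[[-0.04,-0.011,0,0,-1],[-0.04,-0.011,0,0,-1],[-0.04,-0.011,0,0,-1],[-0.04,-0.01,0,0,-1],[0,0,0.045,0,-1],[0,0,0.045,0,-1],[0,0,0.03,0,-1],[0,0,0.02,0,-1],[0,0,0.011,0,-1],[0,0,0,0,-1]]]'
python3 -m jog '[[[0,0,0,0,-0.15],[0,0,0,0,-0.15],[0,0,-0.03,0,-0.15],[0,0,-0.04,0,-0.15],[0,0,-0.04,0,-0.15],[0,0,-0.04,0,-0.15],[0.04,0,0,0,0],[0.04,0,0,0,0],[0.04,0,0,0,0],[0.04,0,0,0,0],[0,0,0,0,0]]]'
python3 - <<'E'
from h import *
c=cap('top')
for r in blocks(c,60):print(after(r[3],r[4]))
print(bot.state()['joint_positions'][[0,5]])
E
```

```text
time_s: 26.08
tool_pos: [0.5708, 0.1601, 0.025]
eef_rot: [0.004, -0.542, 0.84, -0.004]
contact_force: [1.1, 0.1, -3.3]
gripper_width: 0.0258
gripper_force: 30.0
time_s: 27.45
tool_pos: [0.5024, 0.0133, 0.1753]
eef_rot: [0.004, -0.541, 0.841, -0.005]
contact_force: [0.8, 0.9, -0.0]
gripper_width: 0.0458
gripper_force: 0.0
[554. 304.] [ 0.2632 -0.7972] size [0.104 0.033] L 3.074 shift [ 0.8383 -0.1147  0.1694] turn 1.213
[525. 292.] [ 0.2998 -0.7131] size [0.107 0.09 ] L 2.722 shift [ 0.7466 -0.1132  0.1696] turn 1.564
[499. 284.] [ 0.3228 -0.6395] size [0.097 0.028] L 2.774 shift [ 0.6701 -0.1039  0.1696] turn 1.512
[215. 228.] [0.4949 0.1951] size [0.062 0.025] L 1.13 shift [-0.1611  0.0844  0.1687] turn 0.015
[227. 202.] [0.5733 0.1597] size [0.061 0.025] L 1.149 shift [-0.1612 -0.0017  0.1697] turn -0.004
[393. 203.] [ 0.5634 -0.3336] size [0.06  0.032] L 2.849 shift [ 0.2921 -0.1965  0.1713] turn 1.437
[357. 199.] [ 0.5766 -0.2268] size [0.06  0.029] L 2.942 shift [ 0.1893 -0.1644  0.1711] turn 1.344
[256. 132.] [0.7822 0.0736] size [0.111 0.086] L 2.664 shift [-0.1691 -0.2274  0.1725] turn -1.519
[432.  94.] [ 0.8965 -0.465 ] size [0.176 0.15 ] L 1.57 shift [ 0.2741 -0.5541  0.1757] turn -0.425
[168.  76.] [0.9538 0.3342] size [0.136 0.057] L 0.009 shift [-0.4773 -0.276   0.1736] turn 1.135
[ 0.1865 -0.8253  0.1694]
[-0.108  -0.7474  0.1696]
[-0.0643 -0.6751  0.1696]
[-0.1598  0.0868  0.1687]
[-0.1612 -0.0023  0.1697]
[-0.1558 -0.3157  0.1713]
[-0.1177 -0.2214  0.1711]
[ 0.2184 -0.1806  0.1725]
[ 0.4783 -0.3917  0.1757]
[-0.4516  0.3164  0.1736]
[-0.01638835 -2.72910974]
```

```bash
python3 -m jog '[[[0,0,0,0.168,0],[0,0,0,0.168,0],[0,0,0,0.168,0],[0,0,0,0.168,0],[0,0,0,0.168,0],[0,0,0,0.168,0],[0,0,0,0.168,0],[0,0,0,0.168,0]]]' >/dev/null
python3 -m jog '[[[-0.0235,-0.0443,0,0,0],[-0.0235,-0.0443,0,0,0],[-0.0235,-0.0443,0,0,0],[-0.0235,-0.0443,0,0,0],[-0.0235,-0.0443,0,0,0],[0,0,0.045,0,0],[0,0,0,0,0]]]'
python3 - <<'E'
from h import *
c=cap('wrist');blocks(c);c=cap('top');
for r in blocks(c,60):
  if .4<r[1][0]<.7:print('^',r[0])
E
```

```text
time_s: 29.38
tool_pos: [0.5742, -0.2245, 0.1289]
eef_rot: [0.003, 0.099, 0.995, -0.0]
contact_force: [0.3, -0.3, 0.1]
gripper_width: 0.0457
gripper_force: 0.0
[162. 229.] [ 0.5704 -0.3381] size [0.042 0.037] L 2.751 shift [-0.0165 -0.1121  0.125 ] turn 0.194
[168. 196.] [ 0.5415 -0.3232] size [0.023 0.014] L 1.259 shift [ 0.0148 -0.1032  0.1247] turn -1.456
[280. 211.] [ 0.575  -0.2268] size [0.059 0.025] L 2.955 shift [ 0.0008 -0.0021  0.1248] turn -0.01
[554. 304.] [ 0.2632 -0.7972] size [0.104 0.033] L 3.074 shift [ 0.1963 -0.6222  0.1248] turn -0.129
[516. 289.] [ 0.3093 -0.6875] size [0.144 0.107] L 1.208 shift [ 0.1725 -0.5056  0.1249] turn -1.404
[215. 228.] [0.4949 0.1951] size [0.062 0.025] L 1.13 shift [0.1627 0.3962 0.1238] turn -1.326
[227. 202.] [0.5733 0.1597] size [0.061 0.025] L 1.149 shift [0.0789 0.3768 0.1247] turn -1.345
[256. 132.] [0.7821 0.0735] size [0.111 0.087] L 2.664 shift [-0.1428  0.333   0.1271] turn 0.281
[432.  94.] [ 0.8949 -0.465 ] size [0.176 0.147] L 1.57 shift [-0.3584 -0.1731  0.1301] turn 1.375
[171.  76.] [0.9523 0.3267] size [0.139 0.071] L 0.008 shift [-0.2602  0.6145  0.128 ] turn -0.205
^ (214.55853271484375, 228.37315368652344)
^ (226.69509887695312, 201.5541229248047)
```

```bash
python3 -m jog '[[[0.001,-0.002,0.04,0,0],[0,0,0.04,0,0],[0,0,0.025,0,0],[0,0,0.015,0,0],[0,0,0,0,-1],[0,0,0,0,-1],[0,0,0,0,-1],[0,0,-0.02,0,-1],[0,0,-0.045,0,-1],[0,0,-0.05,0,-1],[0,0,-0.05,0,-1],[0,0,0,0,-1]]]'
python3 - <<'E'
from h import *
d,t=rel([*(C0-.12*X),.172],TX+np.pi/2);print(d,t);print(bot.state()['joint_positions'][[0,5]])
E
```

```text
time_s: 30.98
tool_pos: [0.5754, -0.2281, 0.1816]
eef_rot: [0.009, 0.099, 0.995, -0.002]
contact_force: [-0.2, 0.3, -4.7]
gripper_width: 0.0258
gripper_force: 30.0
[0.1584 0.2336 0.006 ] -1.343860207396657
[-0.41549738 -1.78963346]
```

```bash
python3 -m jog '[[[0.0264,0.039,0,0,-1],[0.0264,0.039,0,0,-1],[0.0264,0.039,0,0,-1],[0.0264,0.039,0,0,-1],[0.0264,0.039,0,0,-1],[0.0264,0.039,0,0,-1],[0,0,0,0,-1]]]' >/dev/null
python3 -m jog '[[[0,0,0,-0.168,-1],[0,0,0,-0.168,-1],[0,0,0,-0.168,-1],[0,0,0,-0.168,-1],[0,0,0,-0.168,-1],[0,0,0,-0.168,-1],[0,0,0,-0.168,-1],[0,0,0,-0.168,-1],[0,0,0,0,-1]]]'
python3 - <<'E'
from h import *
tank(-.04,.042,.023);c=cap('wrist');blocks(c,z=.18)
E
```

```text
time_s: 32.98
tool_pos: [0.4638, 0.0328, 0.174]
eef_rot: [0.003, -0.542, 0.84, -0.004]
contact_force: [0.9, 0.3, -4.7]
gripper_width: 0.0261
gripper_force: 30.0
(-0.04, 0.042) (array([-0.08  ,  0.0413,  0.1506]), np.float64(-0.0012414418137427496))
[ 77. 345.] [0.6025 0.0298] size [0.028 0.015] L 1.608 shift [-0.0547 -0.1257  0.1694] turn -0.465
[282. 245.] [0.4593 0.0216] size [0.044 0.031] L 1.167 shift [0.0123 0.0012 0.168 ] turn -0.025
```

```bash
python3 -m jog '[[[-0.04,0.02,0,0,-1],[-0.04,0.021,0,0,-1],[0,0,0.045,0,-1],[0,0,0.045,0,-1],[0,0,0.03,0,-1],[0,0,0.02,0,-1],[0,0,0.01,0,-1],[0,0,0,0,-1]]]'
python3 -m jog '[[[0,0,0,0,-0.15],[0,0,0,0,-0.15],[0,0,-0.03,0,-0.15],[0,0,-0.04,0,-0.15],[0,0,-0.04,0,-0.15],[0,0,-0.04,0,-0.15],[0.04,-0.02,0,0,0],[0.04,-0.02,0,0,0],[0,0,0,0,0]]]'
python3 - <<'E'
from h import *
c=cap('top')
for r in blocks(c,60):print(after(r[3],r[4]))
print(bot.state()['joint_positions'][[0,5]])
E
```

```text
time_s: 34.02
tool_pos: [0.4612, 0.1224, 0.0237]
eef_rot: [0.003, -0.541, 0.841, -0.004]
contact_force: [-0.4, 0.2, -4.7]
gripper_width: 0.026
gripper_force: 30.0
time_s: 35.15
tool_pos: [0.4634, 0.0318, 0.1749]
eef_rot: [0.004, -0.541, 0.841, -0.005]
contact_force: [-0.1, 0.8, -0.4]
gripper_width: 0.0454
gripper_force: 0.0
[554. 304.] [ 0.2632 -0.7972] size [0.104 0.033] L 3.074 shift [ 0.8387 -0.1594  0.1693] turn 1.212
[525. 292.] [ 0.2998 -0.7131] size [0.107 0.09 ] L 2.722 shift [ 0.747  -0.1579  0.1695] turn 1.563
[499. 284.] [ 0.3233 -0.6371] size [0.098 0.027] L 2.832 shift [ 0.6681 -0.1478  0.1695] turn 1.454
[215. 228.] [0.4949 0.1951] size [0.062 0.025] L 1.13 shift [-0.1605  0.0404  0.1685] turn 0.014
[227. 202.] [0.5733 0.1597] size [0.061 0.025] L 1.149 shift [-0.1607 -0.0456  0.1695] turn -0.005
[393. 203.] [ 0.5634 -0.3336] size [0.06  0.032] L 2.849 shift [ 0.2925 -0.2408  0.1711] turn 1.436
[255. 131.] [0.7827 0.0746] size [0.111 0.084] L 2.664 shift [-0.17   -0.2715  0.1722] turn -1.52
[432.  94.] [ 0.8965 -0.465 ] size [0.176 0.15 ] L 1.57 shift [ 0.2742 -0.5984  0.1754] turn -0.426
[168.  76.] [0.9538 0.3342] size [0.136 0.057] L 0.009 shift [-0.477  -0.3198  0.1732] turn 1.135
[ 0.1454 -0.8412  0.1693]
[-0.1522 -0.7482  0.1695]
[-0.069  -0.6808  0.1695]
[-0.1599  0.0427  0.1685]
[-0.1605 -0.0463  0.1695]
[-0.1995 -0.3221  0.1711]
[ 0.2625 -0.1836  0.1722]
[ 0.4969 -0.4316  0.1754]
[-0.4914  0.2973  0.1732]
[ 0.02283226 -2.6887249 ]
```

```bash
python3 -m jog '[[[0,0,0,0.18,0],[0,0,0,0.18,0],[0,0,0,0.18,0],[0,0,0,0.18,0],[0,0,0,0.179,0],[0,0,0,0.179,0],[0,0,0,0.179,0],[0,0,0,0.179,0],[0,0,0,0,0]]]' >/dev/null
python3 -m jog '[[[-0.0249,-0.0403,0,0,0],[-0.0249,-0.0403,0,0,0],[-0.0249,-0.0403,0,0,0],[-0.0249,-0.0403,0,0,0],[-0.0249,-0.0403,0,0,0],[-0.0249,-0.0403,0,0,0],[-0.0249,-0.0403,0,0,0],[-0.0249,-0.0403,0,0,0],[0,0,0.045,0,0],[0,0,0,0,0]]]'
python3 - <<'E'
from h import *
c=cap('wrist');blocks(c);cv2.imwrite('pics/w4.png',c['color'][:,:,::-1])
c=cap('top');cv2.imwrite('pics/t4.png',cv2.resize(c['color'][140:290,180:380,::-1],None,fx=4,fy=4,interpolation=cv2.INTER_CUBIC))
E
```

```text
time_s: 37.58
tool_pos: [0.561, -0.3309, 0.1287]
eef_rot: [0.003, 0.142, 0.99, 0.0]
contact_force: [-0.0, -1.2, -0.1]
gripper_width: 0.0457
gripper_force: 0.0
[280. 212.] [ 0.5625 -0.3334] size [0.059 0.025] L 2.866 shift [-1.000e-04 -1.900e-03  1.248e-01] turn -0.011
```

View pics/w4.png

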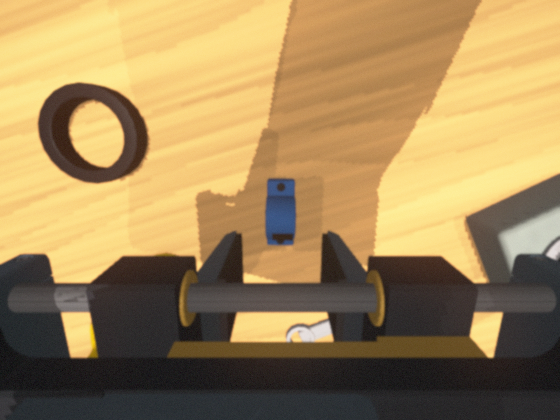

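View pics/t4.png

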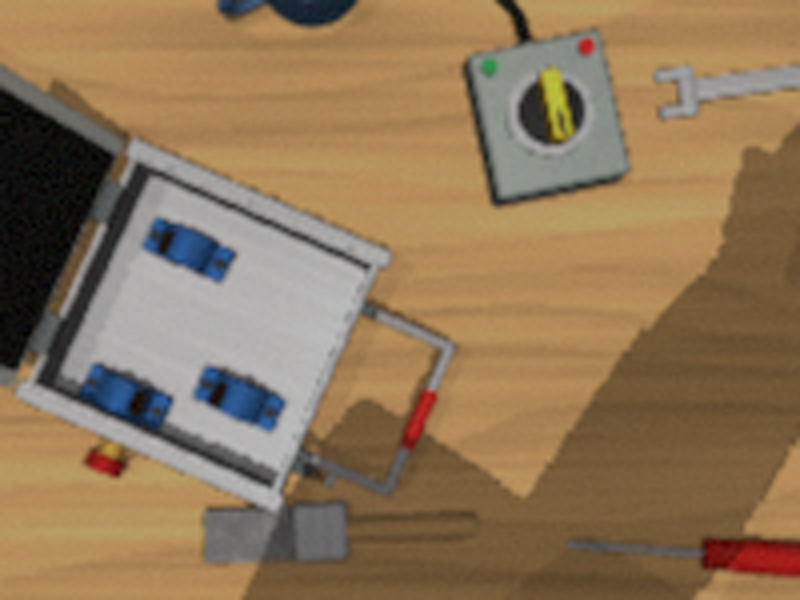

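The wrist view shows block D between the fingers at (280,212), and three blocks are flat in the tank. The yellow bottle is near the left finger, so I check its clearance first.

Run:
```python
from h import *
c=cap('top');s=cap('side')
P=[r[0] for t,r in blobs(s,'yellow',150)];print(P)
for p in P:
    q,e=two(c,(446,188),s,p);print(q.round(3),e.round(3),rel(q)[0])
for uv in((446,188),(455,186)):
  for z in(.05,.1,.145):print(uv,z,onz(c,*uv,z).round(3),rel(onz(c,*uv,z))[0])
```

```text
[(341.76416015625, 365.0754699707031)]
[ 0.6   -0.468  0.079] 0.003 [-0.0731 -0.1196  0.0549]
(446, 188) 0.05 [ 0.605 -0.481  0.05 ] [-0.0812 -0.1312  0.0845]
(446, 188) 0.1 [ 0.599 -0.459  0.1  ] [-0.07   -0.1115  0.0343]
(446, 188) 0.145 [ 0.594 -0.439  0.145] [-0.0599 -0.0938 -0.0109]
(455, 186) 0.05 [ 0.611 -0.508  0.05 ] [-0.0942 -0.1553  0.0846]
(455, 186) 0.1 [ 0.605 -0.485  0.1  ] [-0.0825 -0.1346  0.0345]
(455, 186) 0.145 [ 0.599 -0.464  0.145] [-0.0719 -0.116  -0.0107]
```

```bash
python3 -m jog '[[[0.001,-0.002,0.04,0,0],[0,0,0.04,0,0],[0,0,0.025,0,0],[0,0,0.015,0,0],[0,0,0,0,-1],[0,0,0,0,-1],[0,0,0,0,-1],[0,0,-0.02,0,-1],[0,0,-0.045,0,-1],[0,0,-0.05,0,-1],[0,0,-0.05,0,-1],[0,0,0,0,-1]]]'
python3 - <<'E'
from h import *
d,t=rel([*(C0-.12*X),.172],TX+np.pi/2);print(d,t);print(bot.state()['joint_positions'][[0,5]])
E
```

```text
time_s: 39.28
tool_pos: [0.5624, -0.335, 0.1821]
eef_rot: [0.009, 0.144, 0.99, -0.003]
contact_force: [0.7, -0.5, -3.2]
gripper_width: 0.0261
gripper_force: 30.0
[0.1972 0.3242 0.0057] -1.4357943829238042
[-0.57389536 -1.85735815]
```

```bash
python3 -m jog '[[[0.0247,0.0405,0,0,-1],[0.0247,0.0405,0,0,-1],[0.0247,0.0405,0,0,-1],[0.0247,0.0405,0,0,-1],[0.0247,0.0405,0,0,-1],[0.0247,0.0405,0,0,-1],[0.0247,0.0405,0,0,-1],[0.0247,0.0405,0,0,-1],[0,0,0,0,-1]]]' >/dev/null
python3 -m jog '[[[0,0,0,-0.18,-1],[0,0,0,-0.18,-1],[0,0,0,-0.18,-1],[0,0,0,-0.18,-1],[0,0,0,-0.179,-1],[0,0,0,-0.179,-1],[0,0,0,-0.179,-1],[0,0,0,-0.179,-1],[0,0,0,0,-1]]]'
python3 - <<'E'
from h import *
tank(-.04,-.042,.023);c=cap('wrist');blocks(c,z=.18)
E
```

```text
time_s: 41.52
tool_pos: [0.4634, 0.0326, 0.174]
eef_rot: [0.003, -0.542, 0.841, -0.004]
contact_force: [-0.6, 0.2, -2.4]
gripper_width: 0.026
gripper_force: 30.0
(-0.04, -0.042) (array([-0.0805, -0.043 ,  0.1515]), np.float64(-0.001455128725489807))
[282. 245.] [0.4588 0.0214] size [0.044 0.031] L 1.167 shift [0.0123 0.0012 0.168 ] turn -0.025
```

```bash
python3 -m jog '[[[-0.04,-0.021,0,0,-1],[-0.04,-0.022,0,0,-1],[0,0,0.045,0,-1],[0,0,0.045,0,-1],[0,0,0.03,0,-1],[0,0,0.02,0,-1],[0,0,0.01,0,-1],[0,0,0,0,-1]]]'
python3 -m jog '[[[0,0,0,0,-0.15],[0,0,0,0,-0.15],[0,0,-0.03,0,-0.15],[0,0,-0.04,0,-0.15],[0,0,-0.04,0,-0.15],[0,0,-0.04,0,-0.15],[0.045,0.02,-0.04,0,-0.15],[0.045,0.02,-0.04,0,-0.15],[0.045,0,-0.04,0,-0.15],[0.045,0,-0.04,0,-1],[0,0,0,0,-1]]]'
python3 - <<'E'
from h import *
c=cap('top')
for t,r in blobs(c,'blue',60):
    p=intank(onz(c,*r[0],.035))
    if max(abs(p[:2]))<.4:print(p,r[0])
tank(.24,0,.235)
c=cap('side');cv2.imwrite('pics/s5.png',cv2.resize(c['color'][70:270,150:400,::-1],None,fx=3,fy=3))
E
```

```text
time_s: 42.58
tool_pos: [0.5376, 0.0878, 0.025]
eef_rot: [0.004, -0.542, 0.84, -0.004]
contact_force: [-0.6, -0.1, -2.1]
gripper_width: 0.0255
gripper_force: 30.0
time_s: 43.95
tool_pos: [0.425, -0.0596, 0.3364]
eef_rot: [0.006, -0.541, 0.841, -0.007]
contact_force: [0.9, -0.1, -0.7]
gripper_width: 0.0216
gripper_force: 0.0
[-0.0395  0.0405  0.035 ] (239.34483337402344, 239.36207580566406)
[0.036 0.073 0.035] (210.8032989501953, 239.1639404296875)
[-0.0393 -0.0438  0.035 ] (251.1533203125, 212.6715545654297)
[ 0.039  -0.0447  0.035 ] (226.69509887695312, 201.5541229248047)
[ 0.047  -0.2681  0.035 ] (255.38522338867188, 131.58273315429688)
[ 0.3512 -0.3167  0.035 ] (168.5, 76.0)
(0.24, 0) (array([-0.4592,  0.0022,  0.1003]), np.float64(-0.0023302931063908794))
```

View pics/s5.png

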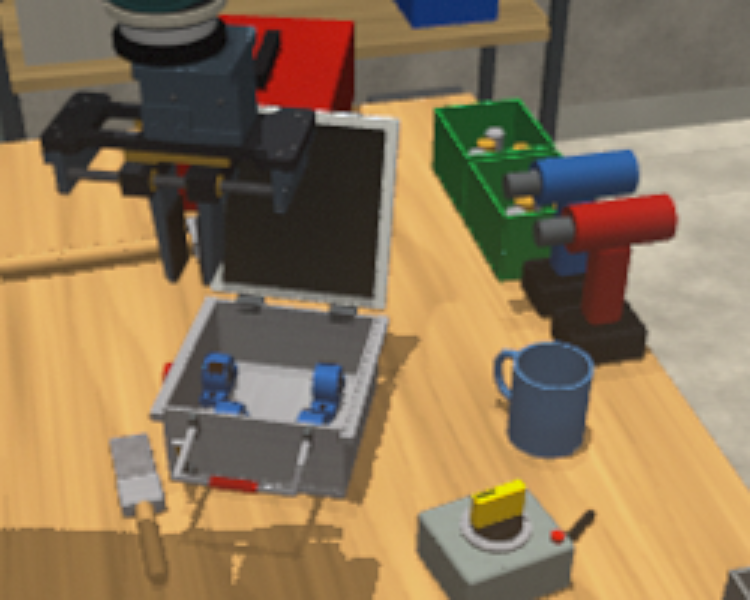

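All four blocks lie inside, flat. The one at (36,42) mm was knocked to (36,73) mm but is still in the tank. Next, behind the lid.

```bash
python3 -m jog '[[[-0.051,0,0,0,-1],[-0.051,0,0,0,-1],[-0.051,0,0,0,-1],[-0.051,0,0,0,-1],[-0.051,0,0,0,-1],[-0.051,0,0,0,-1],[-0.051,0,0,0,-1],[-0.051,0,0,0,-1],[-0.051,0.002,0,0,-1],[0,0,0.05,0,-1],[0,0,0.05,0,-1],[0,0,0,0,-1]]]'
python3 - <<'E'
from h import *
print(intank(bot.state()['tool_pos']),bot.state()['joint_positions'])
E
```

```text
time_s: 45.55
tool_pos: [0.6096, 0.3612, 0.2279]
eef_rot: [-0.001, -0.543, 0.84, -0.004]
contact_force: [0.2, 0.3, 0.2]
gripper_width: 0.0006
gripper_force: 0.0
[0.2391 0.0046 0.2279] [ 0.50500472  0.3781846   1.70734001 -0.00925137  1.05754031 -2.20934446]
```

```bash
python3 -m jog '[[[0.03,-0.002,0,0,-1],[0.03,-0.002,0,0,-1],[0.027,0,0,0,-1],[0.027,0,0,0,-1],[0,0,0,0,-1]]]'
python3 -m jog '[[[0.02,0,-0.004,0,-1],[0.021,0,-0.006,0,-1],[0.023,0,0.006,0,-1],[0.022,0,0.006,0,-1],[0.02,0,0.013,0,-1],[0.02,0,0.013,0,-1],[0,0,0,0,-1]]]'
python3 - <<'E'
from h import *
print(intank(bot.state()['tool_pos']))
c=cap('side');cv2.imwrite('pics/s6.png',cv2.resize(c['color'][70:270,150:400,::-1],None,fx=3,fy=3))
E
```

```text
time_s: 46.18
tool_pos: [0.5697, 0.2556, 0.2353]
eef_rot: [0.004, -0.542, 0.84, -0.004]
contact_force: [0.3, -0.3, -0.4]
gripper_width: 0.0008
gripper_force: 0.0
time_s: 47.05
tool_pos: [0.5165, 0.1391, 0.2037]
eef_rot: [0.002, -0.542, 0.84, -0.004]
contact_force: [-0.6, 0.8, 0.7]
gripper_width: 0.0001
gripper_force: 0.0
[-0.0016 -0.0019  0.2037]
```

View pics/s6.png

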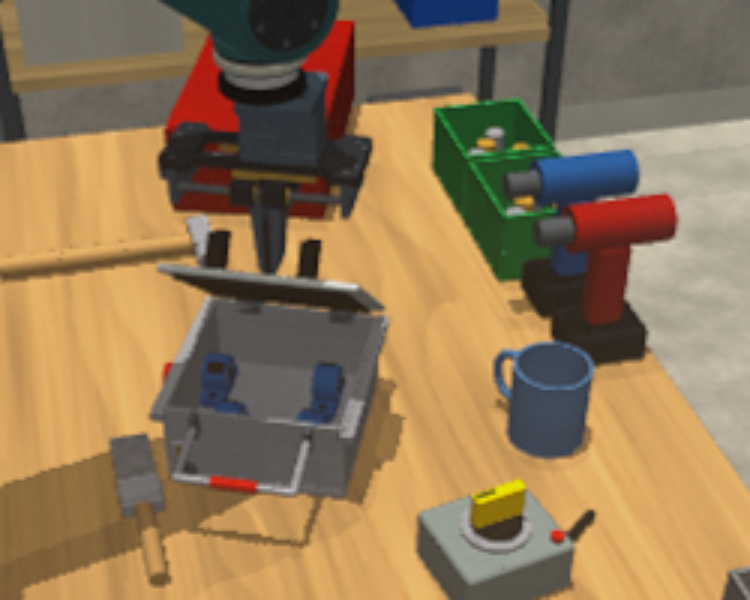

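The lid is coming over, with the fingertips between the lugs at (268,265). I'll keep pushing it shut.

```bash
python3 -m jog '[[[0.016,0.001,0.02,0,-1],[0.016,0.001,0.02,0,-1],[0.008,0,0.015,0,-1],[0.008,0,0.015,0,-1],[0.003,0,0.015,0,-1],[0.003,0,0.012,0,-1],[0,0,0.006,0,-1],[0,0,0.004,0,-1],[0,0,0,0,-1]]]'
python3 - <<'E'
from h import *
print(intank(bot.state()['tool_pos']))
E
```

```text
time_s: 48.22
tool_pos: [0.4949, 0.0919, 0.099]
eef_rot: [0.003, -0.543, 0.84, -0.004]
contact_force: [-10.0, -2.9, 19.2]
gripper_width: 0.0004
gripper_force: 9.8
[-0.0535 -0.0016  0.099 ]
```

The lid is flat: TCP z is 0.099 with 19 N of reaction. I'll lift, turn 90° and go over the bail's sleeve.

```bash
python3 -m jog '[[[0,0,-0.04,0,-1],[0,0,-0.05,0,-1],[0.04,0,-0.02,0,0],[0.04,0,0,0.1745,0],[0,0,0,0.1745,0],[0,0,0,0.1745,0],[0,0,0,0.1745,0],[0,0,0,0.1745,0],[0,0,0,0.1745,0],[0,0,0,0.1745,0],[0,0,0,0.1745,0],[0,0,0,0.175,0]]]'
python3 - <<'E'
from h import *
p=C0-.163*X;print('model',rel([*p,.06],TX),intank(bot.state()['tool_pos']))
for n in('wrist','top'):
  c=cap(n)
  for t,r in blobs(c,'red',20):
    q=onz(c,*r[0],.067)
    if abs(intank(q)[:2]-[-.163,0]).max()<.1:print(n,r[0],r[1],intank(q),rel([*q[:2],.06])[0])
cv2.imwrite('pics/t7.png',cv2.resize(c['color'][140:290,130:330,::-1],None,fx=4,fy=4))
print(bot.state()['joint_positions'][[0,5]])
E
```

```text
time_s: 49.72
tool_pos: [0.4611, 0.0195, 0.2083]
eef_rot: [0.006, 0.213, 0.977, -0.001]
contact_force: [0.6, -0.4, -0.6]
gripper_width: 0.0455
gripper_force: 0.0
model (array([ 0.0022, -0.0298,  0.1483]), np.float64(-0.005546198215593989)) [-0.1334 -0.0007  0.2083]
wrist (252.99996948242188, 198.49998474121094) (40.99999237060547, 9.999998092651367) [-0.1632  0.0007  0.067 ] [ 0.0026 -0.0301  0.1482]
[-0.00629503 -1.14806986]
```

View pics/t7.png

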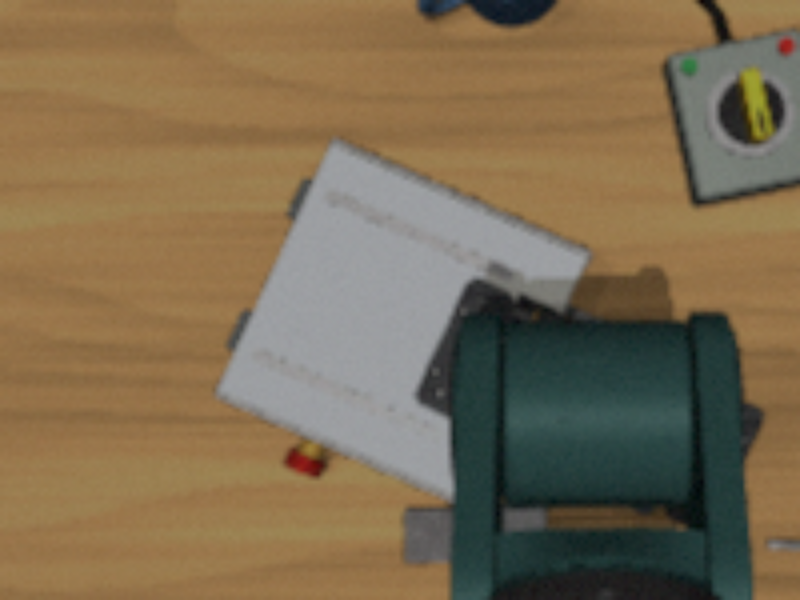

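The lid is shut flat in the picture, and the wrist camera puts the sleeve at (253,198), where the model has it. I'll descend onto it.

```bash
python3 -m jog '[[[0.0025,-0.015,0.03,0,0],[0,-0.015,0.04,0,0],[0,0,0.04,0,0],[0,0,0.02,0,0],[0,0,0.016,0,0],[0,0,0,0,0]]]'
python3 - <<'E'
from h import *
print(intank(bot.state()['tool_pos']))
c=cap('wrist');cv2.imwrite('pics/w8.png',c['color'][:,:,::-1])
for t,r in blobs(c,'red',20):print(r,intank(onz(c,*r[0],.067)))
E
```

```text
time_s: 50.58
tool_pos: [0.4475, -0.0074, 0.0615]
eef_rot: [0.005, 0.21, 0.978, -0.001]
contact_force: [0.1, 0.5, 0.8]
gripper_width: 0.046
gripper_force: 0.0
[-0.1635  0.0007  0.0615]
((284.0, 255.0), (52.0, 18.0), 90.0) [-0.1631  0.0051  0.067 ]
```

View pics/w8.png

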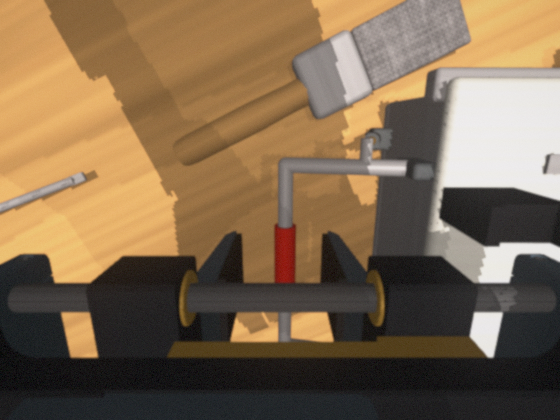

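```bash
python3 -m jog '[[[0,0,0.003,0,0],[0,0,0,0,-1],[0,0,0,0,-1],[0,0,0,0,-1],[0,0,0,0,-1],[0,0,0,0,-1]]]'
python3 -m jog '[[[0,-0.0005,-0.009,0,-1],[0,0,-0.0086,0,-1],[0,0.002,-0.0087,0,-1],[0,0.0028,-0.0086,0,-1],[0,0,0,0,-1]]]'
python3 - <<'E'
from h import *
print(intank(bot.state()['tool_pos']))
c=cap('wrist')
for t,r in blobs(c,'red',20):print(r,intank(onz(c,*r[0],.1)))
E
```

```text
time_s: 51.38
tool_pos: [0.4487, -0.0063, 0.0593]
eef_rot: [0.006, 0.211, 0.977, 0.0]
contact_force: [5.2, 22.5, -3.2]
gripper_width: 0.0114
gripper_force: 30.0
time_s: 52.0
tool_pos: [0.4499, -0.0023, 0.094]
eef_rot: [0.006, 0.211, 0.977, 0.0]
contact_force: [11.1, 16.3, -20.5]
gripper_width: 0.0114
gripper_force: 30.0
[-0.1578  0.0005  0.094 ]
((282.5, 255.0), (52.0, 19.0), 90.0) [-0.1583  0.0051  0.1   ]
((553.5, 49.5), (19.0, 11.0), 90.0) [-0.0305  0.1099  0.1   ]
```

```bash
python3 -m jog '[[[0,0.006,-0.0078,0,-1],[0,0.0055,-0.0073,0,-1],[0,0.0066,-0.0063,0,-1],[0,0.0071,-0.0053,0,-1],[0,0.008,-0.004,0,-1],[0,0.0086,-0.0029,0,-1],[0,0,0,0,-1]]]'
python3 - <<'E'
from h import *
print(intank(bot.state()['tool_pos']))
E
```

```text
time_s: 52.92
tool_pos: [0.4666, 0.0345, 0.1285]
eef_rot: [0.006, 0.21, 0.978, -0.001]
contact_force: [-5.8, -7.8, 16.4]
gripper_width: 0.0113
gripper_force: 30.0
[-0.1174  0.0005  0.1285]
```

```bash
python3 -m jog '[[[0,0.009,-0.003,0,-1],[0,0.009,0,0,-1],[0,0.006,0.0008,0,-1],[0,0.006,0.001,0,-1],[0,0.0045,0.0013,0,-1],[0,0.0045,0.0015,0,-1],[0,0.002,0.001,0,-1],[0,0,0,0,-1]]]'
python3 - <<'E'
from h import *
print(intank(bot.state()['tool_pos']))
c=cap('wrist');cv2.imwrite('pics/w9.png',c['color'][:,:,::-1])
E
```

```text
time_s: 53.92
tool_pos: [0.4823, 0.0699, 0.1259]
eef_rot: [0.004, 0.209, 0.978, -0.003]
contact_force: [-13.2, -35.7, 35.2]
gripper_width: 0.0107
gripper_force: 30.0
[-0.0787  0.0008  0.1259]
```

View pics/w9.png

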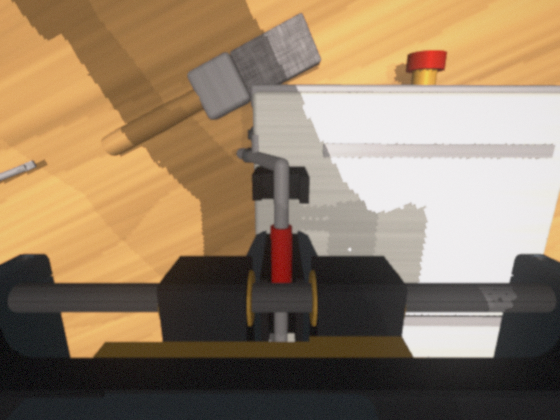

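The crossbar stands past centre at x = -79 mm in tank axes and is pressed to its stop, with the lid flat. I'll release it, back off and see that it stays.

```bash
python3 -m jog '[[[0,0,0,0,-0.1],[0,0,0,0,-0.1],[0,0,-0.02,0,-0.1],[0,0,-0.04,0,-0.1],[0,0,-0.04,0,0],[0,0,0,0,1]]]'
python3 - <<'E'
from h import *
print(intank(bot.state()['tool_pos']))
c=cap('wrist')
for t,r in blobs(c,'red',20):print(r,intank(onz(c,*r[0],.133)))
d,t=rel([.665,-.104,.2],.18+np.pi/2);print(d,t)
E
```

```text
time_s: 54.72
tool_pos: [0.4833, 0.073, 0.2274]
eef_rot: [0.007, 0.21, 0.978, 0.0]
contact_force: [1.1, 0.4, -1.3]
gripper_width: 0.0531
gripper_force: 0.0
[-0.0754  0.0012  0.2274]
((276.5, 213.5), (47.0, 11.0), 90.0) [-8.05e-02  1.00e-04  1.33e-01]
((7.423529624938965, 185.50588989257812), (19.596879959106445, 24.15654754638672), 67.16634368896484) [-0.3091  0.0253  0.133 ]
((380.0, 77.0), (12.0, 24.0), 90.0) [0.0003 0.1106 0.133 ]
[-0.239  -0.0861  0.0284] -0.6040709772106929
```

The released bail stays at x = -80.5 mm, and the clamped value is -80.6 mm. On to the knob.

```bash
python3 -m jog '[[[-0.0478,-0.0172,0,0,1],[-0.0478,-0.0172,0,0,1],[-0.0478,-0.0172,0,0,1],[-0.0478,-0.0172,0,0,1],[-0.0478,-0.0172,0.015,0,1],[0,0,0.015,-0.151,1],[0,0,0,-0.151,1],[0,0,0,-0.151,1],[0,0,0,-0.151,1],[0,0,0,0,1]]]'
python3 - <<'E'
from h import *
print(bot.state()['joint_positions'][[0,5]])
c=cap('wrist');cv2.imwrite('pics/w10.png',c['color'][:,:,::-1])
blobs_=blobs(c,'yellow',60)
for t,r in blobs_:
    b=cv2.boxPoints(r);e=0 if np.linalg.norm(b[1]-b[0])>np.linalg.norm(b[2]-b[1]) else 1
    w=onz(c,*b[e+1],.1)-onz(c,*b[e],.1);p=onz(c,*r[0],.1);L=np.arctan2(w[1],w[0])
    print(r,p.round(4),np.linalg.norm(w),L,rel([*p[:2],.078],L+np.pi/2))
E
```

```text
time_s: 56.02
tool_pos: [0.6639, -0.104, 0.1956]
eef_rot: [0.004, -0.089, 0.996, -0.002]
contact_force: [-0.5, 0.1, 0.1]
gripper_width: 0.0913
gripper_force: 0.0
[-0.18956287 -1.93836776]
((282.3731384277344, 212.06858825683594), (58.131046295166016, 15.701509475708008), 88.15238952636719) [ 0.6627 -0.1051  0.1   ] 0.0530776105821842 0.21705008641943968 (array([ 0.0023, -0.0002,  0.118 ]), np.float64(-0.04060958105949197))
```

View pics/w10.png

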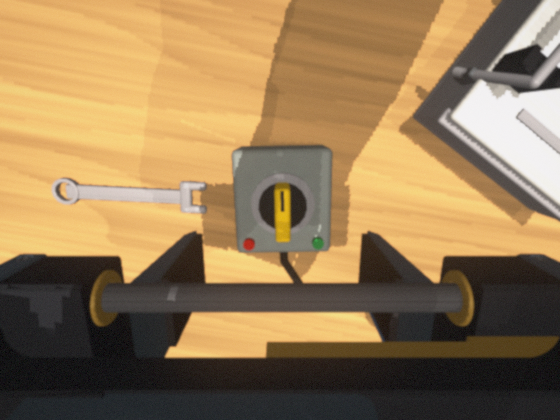

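The knob bar is centred at (282,212) and aligned with the fingers. I'll grip it.

```bash
python3 -m jog '[[[0.001,0,0.04,-0.035,1],[0,0,0.04,0,1],[0,0,0.025,0,1],[0,0,0.012,0,1],[0,0,0,0,-1],[0,0,0,0,-1],[0,0,0,0,-1],[0,0,0,0,-1],[0,0,0,0,-1],[0,0,0,0,-1]]]'
python3 -m jog '[[[0,0,0,0.17,-1],[0,0,0,0.17,-1],[0,0,0,0.17,-1],[0,0,0,0.17,-1],[0,0,0,0.17,-1],[0,0,0,0.17,-1],[0,0,0,0.17,-1],[0,0,0,0.08,-1],[0,0,0,0,-1]]]'
python3 - <<'E'
from h import *
A=toolaxes();s=bot.state();print('yaw x',np.arctan2(A[1,0],A[0,0]),s['torque'],s['joint_positions'][5])
E
```

```text
time_s: 57.32
tool_pos: [0.6649, -0.105, 0.0807]
eef_rot: [0.005, -0.107, 0.994, -0.002]
contact_force: [1.1, -1.0, -0.7]
gripper_width: 0.0335
gripper_force: 0.0
time_s: 58.45
tool_pos: [0.666, -0.1036, 0.0807]
eef_rot: [0.006, 0.503, 0.864, 0.002]
contact_force: [8.7, 13.6, -5.2]
gripper_width: 0.015
gripper_force: 31.0
yaw x 2.0865101986125723 [ 2.50851235 -1.38513552  1.11562612] -0.7045861737410405
```

The fingers are aligned on the bar (15 mm opening) after 1.27 rad. The 1.1 Nm reaction is well over the spring's 0.19, so the knob is at its stop. I'll release it.

```bash
python3 -m jog '[[[0,0,0,0,-1],[0,0,0,0,1],[0,0,0,0,1],[0,0,0,0,1],[0,0,0,0,1],[0,0,0,0,1],[0,0,-0.03,0,1],[0,0,-0.05,0,1],[0,0,-0.06,0,1],[0,0,0,0,1],[0,0,0,0,1]]]'
python3 - <<'E'
from h import *
c=cap('wrist')
for t,r in blobs(c,'yellow',60):
    b=cv2.boxPoints(r);e=0 if np.linalg.norm(b[1]-b[0])>np.linalg.norm(b[2]-b[1]) else 1
    w=onz(c,*b[e+1],.1)-onz(c,*b[e],.1);p=onz(c,*r[0],.1);print(p.round(4),np.linalg.norm(w),np.arctan2(w[1],w[0])%np.pi)
c=cap('side');cv2.imwrite('pics/s11.png',cv2.resize(c['color'][120:320,150:400,::-1],None,fx=3,fy=3))
E
```

```text
time_s: 59.82
tool_pos: [0.6632, -0.1046, 0.2202]
eef_rot: [0.005, 0.504, 0.864, 0.001]
contact_force: [-0.5, -0.1, -0.2]
gripper_width: 0.0911
gripper_force: 0.0
[ 0.6652 -0.1017  0.1   ] 0.04737387047528041 0.21185989391587354
```

View pics/s11.png

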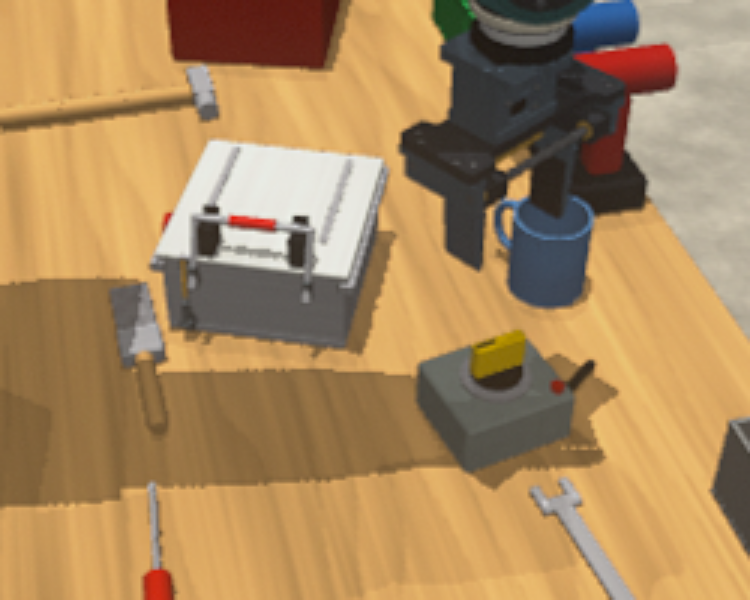

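The picture shows the lid shut with the red sleeve clamped over the lugs at (252,223), and the knob back at rest (yaw 0.21 as before). The tools are untouched, so I'm handing in.

```bash
python3 -c "
from workcell import bot
print(bot.finish_job())"
```

```text
the job is handed in; nothing more can be done
None
```

The job is handed in after 60 s: all four blue blocks are in the tank, the lid is shut with the bail clamped past centre, and the knob was then turned to its stop and sprang back to rest.

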